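# Close a two-part candle mould and latch it

## Robot

A 6-joint arm with a two-finger parallel gripper is mounted at the origin on a cart in front of the work surface, level with it; the furniture and walls round the work are solid. World frame = base frame: x ahead of the robot, y to its left, z up, the work surface at z = 0. Lengths are in m, angles in rad, forces in N, time in s.
With the tool pointing down it reaches from about 0.35 to 0.875 m from the base axis. Payload 4.2 kg.
Tool frame: the origin (TCP) lies midway between the tips of the shut fingers; the grasp point (between the pads) lies 19 mm behind it; z points along the fingers, y is the direction in which the jaws open and shut (so a half turn about z gives the same grasp; the last joint's range is limited). The gripper opens to 85 mm and grips with 20 to 120 N. Pads are 22 mm wide; open, the fingers measure 114 mm over their backs; the gripper's body (76 mm by 85 mm) begins 54 mm behind the grasp point. The pads swing forward as they close: fully open they stand 13 mm farther back than shut.
Start: joints at [1.447, 0.385, 0.008, 0, -1.194, -0.259], TCP at [0.233, 0.58, 0.231] pointing down, gripper open.
Joint ranges: [-3.14, 3.14], [-1.21, 2.06], [-1.07, 1.41], [-3.16, 2.05], [-2.99, -0.16], [-3.1, 3.1]. Speed limits (rad/s): [2.79, 2.79, 3.14, 3.14, 3.14, 3.14].

## Interface

Orientations are given as a rotation vector (axis times angle).
In Python, from station import env gives the robot as it stands.
- The arm moves only by the shell command python3 -m pendant 'ROWS' [OPENING] [FORCE]. ROWS is JSON, a list of rows, each an object with "linear": the shift along the tool's x, y, z in m, a list of three; "angular": the turn, a rotation vector about the tool's x, y, z in rad, a list of three. A call has 1 to 12 rows; each row is the pose to reach, as a shift and turn from the pose measured when the call began, along the tool's axes at that moment; what a row does not reach only later rows make up. A row lasts 1/12 s, in which the tool goes at most 41.7 mm and 7.16 degrees, less where a joint would pass 70% of its speed; a pose out of reach is approached as far as the arm can. A call with a gripper value outside its range is refused whole. OPENING is the closure, from -1 (fully open) to 1 (shut), set as the call begins (- or left out, the last holds). The fingers move at their own pace and stop on an object; FORCE is the grip in N (left out, the last holds). Time passes only in rows, so rows that repeat a pose let the fingers close. It gives the time, the measured TCP pose, the force and the opening at its end, in the units of the state.
- env.sense(): the state, without advancing time (a new reading comes with each control period).
- env.read_camera(name): name is "scene" or "top" or "wrist"; returns a dict with "frame" (480x640x3 uint8, red, green, blue), "range_z" (480x640 float32, m along the optical axis (not along the pixel's ray), 0 where there is no reading), "K" (3x3 intrinsics, pixels), "R" (3x3) and "t" (3): a world point X has camera coordinates R X + t. Camera axes: x right, y down, z forward; pixel columns grow to the right and rows downward; lengths in m; the calibration is good to about 2 mm. A picture is of the moment at which its call begins.
- env.job_done(): hands the job in, once; it reports no verdict.
Trained networks look in a picture, given as the dict that the camera call returned (one of the last four; its "shot" number tells which), for a name from the list of things; names that differ only in an ending like _2 or _b are one class to them, and where a whole thing is asked for, a point or a joint stands for the part that bears it (a point fixed in the world has none). Each returns a list of dicts, best first, with "confidence" (0 to 1); they miss things now and then, are a little off and sometimes report something else, mostly with a low value. They report only what shows in the picture. A call takes as long as a camera call.
- env.search_frame(target, picture): "bbox" ([left, top, right, bottom] in pixels, round what is visible of it).
- env.outline_of(target, picture): "region" (480x640 bool, what is visible of it) and "bbox" ([left, top, right, bottom] in pixels, round what is visible of it).
The state is a dict: "time_s": time; "joint_pos": joint angles; "qd": joint speeds; "effort": joint torques, N m; "position": TCP position; "eef_rot": TCP orientation; "force": force on the tool from outside, world axes, zero at the start; "ft_torque": the same for the moment, N m; "gripper_width": opening from 0.0 (shut) to 1.0 (fully open).
Only numpy, scipy, OpenCV 4.12 (cv2) and the standard library are available. Lean on these libraries where they do the work, as an engineer would, in place of code of your own. Each camera call takes 0.05 s, during which the arm holds its last target.

## Task

Close the candle mould: slide its loose half fully home against the fixed half, and only then swing the latch handle clockwise until it has climbed the cam on the moving half and dropped into the low notch behind it. Be gentle: the handle must be free to rise and fall, and must never be forced against the cam or the notch's end wall with more than about 20 newtons at its grip post. Leave the handle down in the notch and let go, without disturbing the candle, spool and jug standing by.

Things in the scene. Friction and masses are not known exactly. Their poses are not given: they have to be found in the camera images.
- mould_base: Wooden base board of a two-part aluminium candle mould, fixed to the table. Origin on the table (z = 0) on the latch's pivot axis. Board spans its own x -76..+94 mm, y -173..+57 mm, 12 mm thick. Fixed half: block x -62..+80, y -20..+45, top 82 mm above the table. A pivot pin with nut stands on the axis, up to 147 mm.
- mould_half (a joint): Opening of the moving mould half in m: 0 = fully home against the fixed half; grows as it slides along the base's -y, up to 0.070. Starts 0.040 to 0.060. Block x -62..+80, y -20..-80 (when home), z 12..82 mm in the base's frame, on rails with about 10 N of friction; it stays where it is left. Push its outer face to the base's +y until it stops.
- push_face (a point): A point on the moving half's outer face, the one that looks to the base's -y: 50 mm above the table, at base x = -20 mm. A good place to push.
- latch_handle (a joint): Angle of the latch handle in rad, growing clockwise seen from above: at 0 it points from the pivot along the base's +x, at pi/2 along the base's -y. Starts at 0.35 to 0.70. A spring presses it down with 11 to 15 N. Gripped and held level it jams on the cam and cannot drop: push it, or hold it loosely. The seated angle differs on every mould, anywhere from 1.69 to 2.42, and must be felt.
- follower (a point): Foot of the follower pin (10 mm thick) under the handle's arm, 50 mm from the pivot. With the mould closed it meets the cam ramp when the handle is at 0.85 to 1.6 rad, is lifted 7 mm within about 0.55 rad (3 to 14 N at the post), crosses a flat top of some 0.2 rad, then drops into a notch 3 mm wider than the pin. The notch's upright end wall yields on a rubber bush: about 4 N per mm at the post.
- latch_pivot (a point): Point on the latch's vertical pivot axis, at the height of the mould's top (82 mm above the table).
- post_top (a point): Centre of the top of the black upright round grip post on the handle's free end: 18 mm across, 52 mm tall, 95 mm from the pivot axis. The handle's flat arm (13 mm wide; 22 mm disc under the post) lies below the post. With the handle low (before the cam, or dropped in the notch) this point is 162 mm above the table; on top of the cam, 169 mm.
- candle_tall: Bystander: tall square candle, 44 x 44 x 197 mm, origin at the centre of its foot, upright on the table beyond the fixed half, 0.16 m or more from the pivot.
- wick_spool: Bystander: wooden spool of wick, 60 x 60 x 68 mm, origin at the centre of its foot, beyond the moving half.
- pouring_jug: Bystander: small grey pouring jug, 67 x 110 x 88 mm, origin at the centre of its foot, to the left of the mould.

How it is judged:
On the way, in this order (a step that is already met when the one before it is completed fails the run):
1. the moving half is fully home while the handle has not yet been turned onto the cam (value of joint mould_half below 0.002 m and value of joint latch_handle below 1.1 rad), for 0.1 s.
2. with the mould closed, the handle has been turned up onto the cam (value of joint mould_half below 0.004 m and value of joint latch_handle above 1.3 rad and z of post_top in the frame of mould_base above 0.166 m), for 0.02 s.
At the end, for the whole second after the job is handed in: The moving half is home (open less than 3 mm); the handle stands past the cam (more than 1.68 rad) and has dropped into the notch (post top less than 163.8 mm above the table, that is, within 1.8 mm of fully low) and is at rest, let go (value of joint mould_half below 0.003 m and value of joint latch_handle above 1.68 rad and z of post_top in the frame of mould_base below 0.1638 m and velocity of joint latch_handle between -0.05 and 0.05 rad/s); the robot touches nothing.
It fails at once if the handle is forced: its follower pin presses the cam or the notch's end wall on the moving half with more than 45 N (about 24 N of push at the post) (contact force between latch_handle and mould_half above 45 N).
It fails at once if a bystander is shoved or tipped (distance of any of candle_tall, wick_spool, pouring_jug from where it was at the start of the episode above 0.02 m or angle between any of candle_tall, wick_spool, pouring_jug's own z axis and vertical above 0.3 rad).
It also fails if it takes over 72 s, if anything falls off the work surface, if the arm or the gripper's body presses on something with over 40 N, if the wrist force passes 120 N, or if a joint passes its speed limit or range.

## Working session

There is one attempt and no reset: what is moved stays moved. The work goes in short steps, Python scripts to look and compute and a shell command to move; the robot and the scene stay as the last step left them, time stands still between calls to the robot, and variables do not carry over. Pictures are saved under pics/ and viewed, and the job is handed in when it is done.

```bash
ls; mkdir -p pics
python3 - <<'E'
from station import env
import cv2,numpy as np
s=env.sense(); print({k:np.round(v,3) for k,v in s.items()})
for n in ["scene","top"]:
    p=env.read_camera(n); cv2.imwrite(f"pics/{n}0.png",p["frame"][:,:,::-1])
    print(n,p["K"].round(1).tolist(),p["R"].round(3).tolist(),p["t"].round(3).tolist())
    for t in ["mould_base","mould_half","latch_handle","post_top","latch_pivot","candle_tall","wick_spool","pouring_jug"]:
        r=env.outline_of(t,p)
        for q in r[:2]:
            m=q["region"]; z=p["range_z"]; m=m&(z>0)
            v,u=np.nonzero(m); zz=z[v,u]
            X=(np.linalg.inv(p["K"])@np.array([u,v,np.ones_like(u)]))*zz
            W=p["R"].T@(X-p["t"][:,None])
            print(t,round(q["confidence"],2),[int(b) for b in q["bbox"]],"med",np.median(W,1).round(3),"lo",np.percentile(W,2,axis=1).round(3),"hi",np.percentile(W,98,axis=1).round(3))
E
```

```text
pics
{'time_s': np.float64(0.0), 'joint_pos': array([ 1.447e+00,  3.860e-01,  7.000e-03, -1.000e-03, -1.194e+00,
       -2.590e-01]), 'qd': array([-0.001,  0.002, -0.001,  0.001, -0.001,  0.   ]), 'effort': array([ 0.0000e+00, -3.9229e+01,  1.8840e+01,  4.1860e+00, -5.0000e-03,
       -0.0000e+00]), 'position': array([0.233, 0.579, 0.23 ]), 'eef_rot': array([ 3.082e+00, -5.970e-01, -1.000e-03]), 'force': array([-0.106,  1.291,  0.927]), 'ft_torque': array([-0.023,  0.018, -0.023]), 'gripper_width': np.float64(0.999)}
scene [[437.0, 0.0, 323.4], [0.0, 437.0, 236.4], [0.0, 0.0, 1.0]] [[0.5, -0.866, 0.001], [-0.519, -0.3, -0.801], [0.694, 0.399, -0.599]] [-0.238, 0.442, 0.434]
mould_half 0.61 [320, 248, 365, 327] med [0.554 0.006 0.081] lo [ 0.515 -0.029  0.023] hi [0.654 0.056 0.094]
latch_handle 0.87 [291, 214, 340, 266] med [0.623 0.076 0.112] lo [0.544 0.061 0.08 ] hi [0.654 0.108 0.162]
post_top 0.66 [291, 211, 343, 262] med [0.62  0.077 0.112] lo [0.544 0.061 0.097] hi [0.648 0.108 0.162]
latch_pivot 0.66 [260, 208, 392, 342] med [0.548 0.04  0.046] lo [ 0.484 -0.066  0.007] hi [0
[... 1110 characters left out ...]
 lo [0.542 0.061 0.106] hi [0.647 0.102 0.163]
post_top 0.73 [303, 246, 330, 321] med [0.611 0.08  0.11 ] lo [0.543 0.059 0.012] hi [0.647 0.1   0.163]
latch_pivot 0.77 [267, 238, 409, 360] med [0.574 0.049 0.078] lo [ 0.485 -0.064  0.008] hi [0.668 0.159 0.127]
latch_pivot 0.2 [330, 245, 378, 335] med [0.583 0.017 0.082] lo [ 0.517 -0.021  0.021] hi [0.651 0.054 0.093]
wick_spool 0.81 [335, 193, 369, 236] med [0.717 0.02  0.067] lo [ 0.693 -0.008  0.005] hi [0.749 0.045 0.07 ]
pouring_jug 0.9 [202, 297, 260, 339] med [0.539 0.244 0.023] lo [ 0.51   0.197 -0.   ] hi [0.569 0.277 0.084]
pouring_jug 0.21 [305, 248, 329, 319] med [0.608 0.08  0.11 ] lo [0.55  0.063 0.106] hi [0.646 0.1   0.163]
```

Run:
```python
import cv2
a=cv2.imread("pics/top0.png")[150:400,170:450]; cv2.imwrite("pics/top0c.png",cv2.resize(a,None,fx=2.4,fy=2.4))
a=cv2.imread("pics/scene0.png")[140:370,190:430]; cv2.imwrite("pics/scene0c.png",cv2.resize(a,None,fx=2.5,fy=2.5))
```

```text
(no output)
```

View pics/top0c.png

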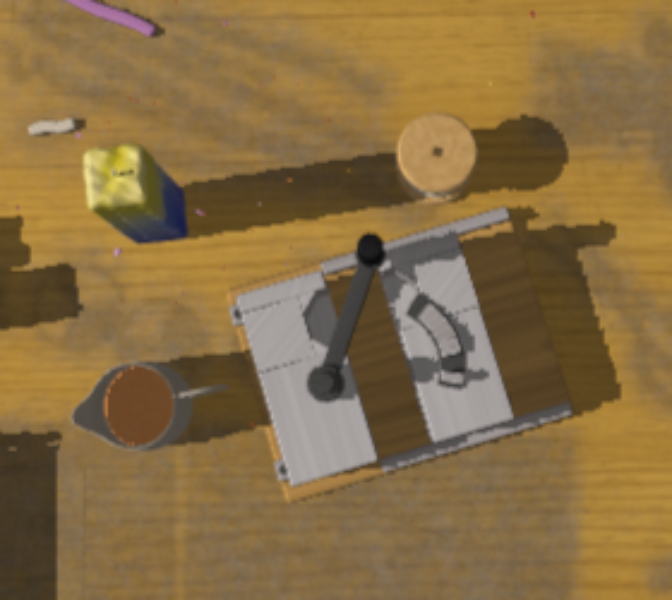

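View pics/scene0c.png

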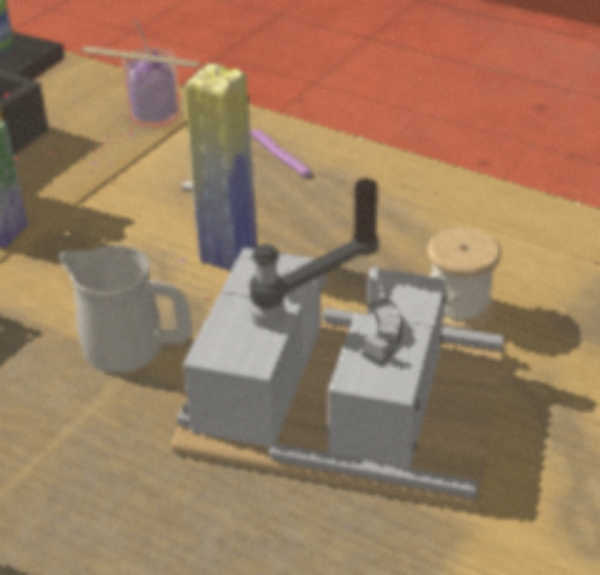

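The top view shows the pivot near full-image pixel (305,310), the post near (324,254), the moving half to the right of the fixed half and the cam on it. The rails tilt by about 15°. Next I fit the frame from the depth of the top faces.

```bash
cat > h.py <<'E'
from station import env
import cv2,numpy as np
def cloud(p):
    z=p["range_z"]; v,u=np.mgrid[0:480,0:640]
    X=np.stack([(u-p["K"][0,2])/p["K"][0,0]*z,(v-p["K"][1,2])/p["K"][1,1]*z,z],-1)
    W=(X-p["t"])@p["R"]; W[z<=0]=np.nan
    return W
E
python3 - <<'E'
from h import *
p=env.read_camera("top"); W=cloud(p)
top=(abs(W[...,2]-0.082)<0.004)&(W[...,0]>.45)&(W[...,0]<.72)&(W[...,1]>-.1)&(W[...,1]<.17)
n,l,st,c=cv2.connectedComponentsWithStats(top.astype(np.uint8))
for i in range(1,n):
    if st[i,4]>200:
        P=W[l==i][:,:2]
        print(st[i],cv2.minAreaRect((P*1000).astype(np.float32)),cv2.boxPoints(cv2.minAreaRect((P*1000).astype(np.float32))).round(0).tolist(), np.median(W[l==i][:,2]))
post=(W[...,2]>0.155)&(W[...,2]<.17)&(W[...,0]>.5)&(W[...,0]<.7)&(W[...,1]>0)&(W[...,1]<.15)
print("post",W[post].mean(0),post.sum())
pin=(W[...,2]>0.125)&(W[...,2]<.155)&(W[...,0]>.5)&(W[...,0]<.58)&(W[...,1]>0)&(W[...,1]<.15)
print("pin",W[pin].mean(0),np.nanmax(W[pin][:,2]),pin.sum())
cam=(W[...,2]>0.086)&(W[...,2]<.1)&(W[...,1]<.055)&(W[...,1]>-.05)&(W[...,0]>.5)&(W[...,0]<.7)
print("cam",cam.sum())
np.save("cam.npy",W[cam])
E
```

```text
[ 329  246   55   89 2335] ((585.6973266601562, 16.743423461914062), (141.6682586669922, 60.14035415649414), 16.12044906616211) [[509.0, 26.0], [526.0, -32.0], [662.0, 8.0], [645.0, 65.0]] 0.08171282578856784
[ 269  263   59   90 2548] ((556.9815673828125, 116.22190856933594), (141.87425231933594, 64.82847595214844), 16.248889923095703) [[480.0, 127.0], [498.0, 65.0], [634.0, 105.0], [616.0, 167.0]] 0.08151326393619734
post [0.64066423 0.06923018 0.16101417] 98
pin [0.55203218 0.10164124 0.14439838] 0.1498994539339615 117
cam 238
```

```bash
python3 -m pendant '[{"linear":[0.02,0.017,0],"angular":[0,0,0.04]},{"linear":[0.045,0.037,0],"angular":[0,0,0.08]},{"linear":[0.07,0.058,0],"angular":[0,0,0.12]},{"linear":[0.095,0.079,0],"angular":[0,0,0.16]},{"linear":[0.12,0.1,0],"angular":[0,0,0.2]},{"linear":[0.145,0.12,0],"angular":[0,0,0.24]},{"linear":[0.17,0.141,0],"angular":[0,0,0.28]},{"linear":[0.195,0.162,0],"angular":[0,0,0.32]},{"linear":[0.22,0.183,0],"angular":[0,0,0.36]},{"linear":[0.245,0.203,0],"angular":[0,0,0.4]},{"linear":[0.265,0.22,0],"angular":[0,0,0.43]},{"linear":[0.28,0.233,0],"angular":[0,0,0.45]}]' 1 40
cat >> h.py <<'E'
from scipy.spatial.transform import Rotation as Ro
PSI=0.283; O=np.array([.5519,.1017])
ex=np.array([np.cos(PSI),np.sin(PSI)]); ey=np.array([-ex[1],ex[0]])
def go(bx,by,z,yaw):
    "delta in tool axes to base-frame point, yaw wanted (world)"
    s=env.sense(); R=Ro.from_rotvec(s["eef_rot"]); M=R.as_matrix()
    w=np.r_[O+bx*ex+by*ey,z]; d=M.T@(w-s["position"])
    Rd=Ro.from_matrix(np.array([[np.cos(yaw),np.sin(yaw),0],[np.sin(yaw),-np.cos(yaw),0],[0,0,-1]]))
    a=(R.inv()*Rd).as_rotvec()
    print("to",w.round(3),"lin",d.round(4),"ang",a.round(3))
def st():
    s=env.sense(); r=s["position"][:2]-O
    M=Ro.from_rotvec(s["eef_rot"]).as_matrix()
    f=s["force"]
    print("t",round(float(s["time_s"]),2),"base xy",(r@ex).round(4),(r@ey).round(4),"z",s["position"][2].round(4),"yaw",np.arctan2(M[1,0],M[0,0]).round(3),"Ftool",(M.T@f).round(1),"grip",s["gripper_width"].round(3),"q",s["joint_pos"].round(2))
E
python3 - <<'E'
from h import *
st(); go(-.02,-.165,.23,PSI-np.pi/2+np.pi)
go(-.02,-.165,.23,PSI-np.pi/2)
E
```

```text
time_s: 1.95
position: [0.4067, 0.2571, 0.2316]
eef_rot: [-2.871, 1.274, -0.0]
force: [0.3, 0.2, -0.3]
gripper_width: 0.001Traceback (most recent call last):
  File "<stdin>", line 2, in <module>
  File "h.py", line 22, in st
    print("t",round(float(s["time_s"]),2),"base xy",(r@ex).round(4),(r@ey).round(4),"z",s["position"][2].round(4),"yaw",np.arctan2(M[1,0],M[0,0]).round(3),"Ftool",(M.T@f).round(1),"grip",s["gripper_width"].round(3),"q",s["joint_pos"].round(2))
                                                                                                                                                                                           ^^^^^^^^^^^^^^^^^^^^^^^^
AttributeError: 'float' object has no attribute 'round'
```

```bash
sed -i 's/s\["gripper_width"\].round(3)/round(float(s["gripper_width"]),3)/' h.py
python3 - <<'E'
from h import *
st(); go(-.02,-.165,.23,PSI-np.pi/2)
E
```

```text
t 1.95 base xy -0.096 0.1898 z 0.2316 yaw -0.835 Ftool [ 0.  -0.4  0.3] grip 0.001 q [ 0.9   0.14 -0.33  0.   -1.1  -0.17]
to [ 0.579 -0.062  0.23 ] lin [0.3523 0.0867 0.0016] ang [-0.     0.     0.452]
```

```bash
python3 -m pendant '[{"linear":[0.025,0.006,0],"angular":[0,0,0.04]},{"linear":[0.055,0.014,0],"angular":[0,0,0.08]},{"linear":[0.085,0.021,0],"angular":[0,0,0.12]},{"linear":[0.12,0.03,0],"angular":[0,0,0.16]},{"linear":[0.155,0.038,0],"angular":[0,0,0.2]},{"linear":[0.19,0.047,0],"angular":[0,0,0.24]},{"linear":[0.225,0.055,0],"angular":[0,0,0.28]},{"linear":[0.26,0.064,0],"angular":[0,0,0.32]},{"linear":[0.29,0.071,0],"angular":[0,0,0.36]},{"linear":[0.32,0.079,0],"angular":[0,0,0.4]},{"linear":[0.34,0.084,0],"angular":[0,0,0.43]},{"linear":[0.352,0.087,0],"angular":[0,0,0.452]}]'
python3 - <<'E'
from h import *
st(); go(-.02,-.165,.05,PSI-np.pi/2)
E
```

```text
time_s: 2.95
position: [0.5791, -0.0645, 0.2313]
eef_rot: [-2.509, 1.89, -0.0]
force: [0.8, -0.0, -0.6]
gripper_width: -0.004
t 2.95 base xy -0.0202 -0.1672 z 0.2313 yaw -1.291 Ftool [ 0.3 -0.8  0.6] grip -0.004 q [ 0.17  0.31 -0.1   0.   -1.16  0.11]
to [ 0.579 -0.062  0.05 ] lin [-0.0022 -0.0002  0.1813] ang [-0.    -0.    -0.003]
```

```bash
python3 -m pendant '[{"linear":[0,0,0.015],"angular":[0,0,0]},{"linear":[0,0,0.035],"angular":[0,0,0]},{"linear":[0,0,0.06],"angular":[0,0,0]},{"linear":[0,0,0.085],"angular":[0,0,0]},{"linear":[0,0,0.11],"angular":[0,0,0]},{"linear":[0,0,0.135],"angular":[0,0,0]},{"linear":[0,0,0.155],"angular":[0,0,0]},{"linear":[0,0,0.17],"angular":[0,0,0]},{"linear":[0,0,0.181],"angular":[0,0,0]},{"linear":[0,0,0.181],"angular":[0,0,0]}]'
python3 - <<'E'
from h import *
st(); go(-.02,-.127,.05,PSI-np.pi/2); go(-.02,-.091,.05,PSI-np.pi/2)
E
```

```text
time_s: 3.78
position: [0.5776, -0.0642, 0.048]
eef_rot: [2.507, -1.888, -0.005]
force: [-0.7, -1.1, -0.3]
gripper_width: -0.001
t 3.78 base xy -0.0217 -0.1664 z 0.048 yaw -1.291 Ftool [0.9 1.  0.3] grip -0.001 q [ 0.17  0.51 -0.32 -0.   -0.75  0.11]
to [ 0.568 -0.026  0.05 ] lin [-0.0394 -0.0015 -0.002 ] ang [ 0.004  0.001 -0.003]
to [0.558 0.009 0.05 ] lin [-0.0754 -0.0014 -0.0019] ang [ 0.004  0.001 -0.003]
```

```bash
python3 -m pendant '[{"linear":[-0.01,0,0],"angular":[0,0,0]},{"linear":[-0.02,0,0],"angular":[0,0,0]},{"linear":[-0.026,0,0],"angular":[0,0,0]},{"linear":[-0.031,0,0],"angular":[0,0,0]},{"linear":[-0.036,0,0],"angular":[0,0,0]},{"linear":[-0.041,0,0],"angular":[0,0,0]},{"linear":[-0.046,0,0],"angular":[0,0,0]},{"linear":[-0.051,0,0],"angular":[0,0,0]},{"linear":[-0.056,0,0],"angular":[0,0,0]},{"linear":[-0.06,0,0],"angular":[0,0,0]},{"linear":[-0.063,0,0],"angular":[0,0,0]},{"linear":[-0.065,0,0],"angular":[0,0,0]}]'
python3 - <<'E'
from h import *
st()
E
```

```text
time_s: 4.78
position: [0.5606, -0.003, 0.0491]
eef_rot: [2.508, -1.887, -0.001]
force: [2.3, -9.7, -0.1]
gripper_width: -0.001
t 4.78 base xy -0.0209 -0.103 z 0.0491 yaw -1.29 Ftool [9.9 0.5 0.1] grip -0.001 q [ 0.28  0.48 -0.37  0.   -0.73 -0.01]
```

```bash
python3 -m pendant '[{"linear":[-0.003,0,0],"angular":[0,0,0]},{"linear":[-0.005,0,0],"angular":[0,0,0]},{"linear":[-0.007,0,0],"angular":[0,0,0]},{"linear":[-0.008,0,0],"angular":[0,0,0]},{"linear":[-0.009,0,0],"angular":[0,0,0]},{"linear":[-0.010,0,0],"angular":[0,0,0]},{"linear":[-0.011,0,0],"angular":[0,0,0]}]'
python3 - <<'E'
from h import *
st()
E
```

```text
time_s: 5.37
position: [0.558, 0.006, 0.0493]
eef_rot: [2.507, -1.887, 0.002]
force: [4.5, -8.6, -4.1]
gripper_width: -0.0
t 5.37 base xy -0.0209 -0.0936 z 0.0493 yaw -1.29 Ftool [ 9.5 -2.   4.1] grip -0.0 q [ 0.3   0.47 -0.38  0.01 -0.72 -0.03]
```

```bash
python3 -m pendant '[{"linear":[-0.002,0,0],"angular":[0,0,0]},{"linear":[-0.003,0,0],"angular":[0,0,0]},{"linear":[-0.004,0,0],"angular":[0,0,0]}]'
python3 - <<'E'
from h import *
st()
E
python3 -m pendant '[{"linear":[-0.002,0,0],"angular":[0,0,0]},{"linear":[-0.002,0,0],"angular":[0,0,0]}]'
python3 - <<'E'
from h import *
st()
E
```

```text
time_s: 5.62
position: [0.5573, 0.0083, 0.0494]
eef_rot: [2.506, -1.886, 0.005]
force: [2.9, -9.0, -5.5]
gripper_width: 0.0
t 5.62 base xy -0.0209 -0.0912 z 0.0494 yaw -1.291 Ftool [ 9.4 -0.3  5.6] grip 0.0 q [ 0.31  0.47 -0.38  0.01 -0.72 -0.03]
time_s: 5.78
position: [0.5573, 0.0083, 0.0494]
eef_rot: [2.505, -1.885, 0.008]
force: [4.4, -10.8, -5.9]
gripper_width: -0.0
t 5.78 base xy -0.0209 -0.0912 z 0.0494 yaw -1.291 Ftool [11.5 -1.3  6. ] grip -0.0 q [ 0.31  0.47 -0.39  0.01 -0.72 -0.04]
```

```bash
python3 -m pendant '[{"linear":[-0.003,0,0],"angular":[0,0,0]},{"linear":[-0.005,0,0],"angular":[0,0,0]},{"linear":[-0.005,0,0],"angular":[0,0,0]}]'
python3 - <<'E'
from h import *
st()
p=env.read_camera("top"); W=cloud(p)
top=(abs(W[...,2]-0.082)<0.004)&(W[...,0]>.45)&(W[...,0]<.72)&(W[...,1]>-.1)&(W[...,1]<.17)
n,l,s,c=cv2.connectedComponentsWithStats(top.astype(np.uint8))
for i in range(1,n):
    if s[i,4]>200:
        P=W[l==i][:,:2]-O
        print(s[i],np.percentile(P@ex,[1,99]),np.percentile(P@ey,[1,99]))
cv2.imwrite("pics/top1.png",cv2.resize(p["frame"][150:400,170:450,::-1],None,fx=2.4,fy=2.4))
E
```

```text
time_s: 6.03
position: [0.5573, 0.0083, 0.0495]
eef_rot: [2.502, -1.883, 0.016]
force: [10.6, -24.4, -6.6]
gripper_width: -0.0
t 6.03 base xy -0.0209 -0.0912 z 0.0495 yaw -1.29 Ftool [26.3 -3.4  7. ] grip -0.0 q [ 0.31  0.47 -0.39  0.02 -0.71 -0.05]
[318 253  27  36 495] [0.03046036 0.07809499] [-0.07942202 -0.03334945]
[269 259  50  43 975] [0.02788639 0.0794239 ] [-0.04158368  0.04405025]
```

View pics/top1.png

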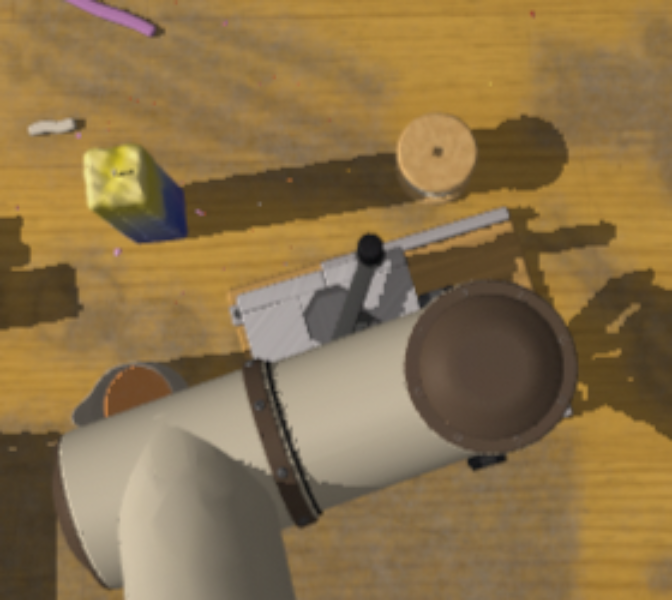

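The moving half is home: its edge sits at -79.4 mm, and force rises to 26 N with no motion. Now I back off and rise.

```bash
python3 -m pendant '[{"linear":[0.01,0,0],"angular":[0,0,0]},{"linear":[0.025,0,0],"angular":[0,0,0]},{"linear":[0.035,0,-0.01],"angular":[0,0,0]},{"linear":[0.04,0,-0.035],"angular":[0,0,0]},{"linear":[0.04,0,-0.065],"angular":[0,0,0]},{"linear":[0.04,0,-0.095],"angular":[0,0,0]},{"linear":[0.04,0,-0.125],"angular":[0,0,0]},{"linear":[0.04,0,-0.155],"angular":[0,0,0]},{"linear":[0.04,0,-0.175],"angular":[0,0,0]},{"linear":[0.04,0,-0.185],"angular":[0,0,0]},{"linear":[0.04,0,-0.185],"angular":[0,0,0]}]'
python3 - <<'E'
from h import *
st();go(.095,-.030,.235,PSI-.634-np.pi/2)
E
```

```text
time_s: 7.0
position: [0.5691, -0.027, 0.238]
eef_rot: [2.506, -1.886, 0.022]
force: [0.1, -0.4, 0.0]
gripper_width: -0.005
t 7.0 base xy -0.0194 -0.1284 z 0.238 yaw -1.29 Ftool [ 0.4  0.  -0. ] grip -0.005 q [ 0.24  0.28 -0.13  0.02 -1.15  0.03]
to [0.651 0.099 0.235] lin [-0.0988 -0.1141  0.002 ] ang [-0.008 -0.013  0.632]
```

```bash
python3 -m pendant '[{"linear":[-0.005,-0.006,0],"angular":[0,0,0.04]},{"linear":[-0.015,-0.017,0],"angular":[0,0,0.1]},{"linear":[-0.027,-0.031,0],"angular":[0,0,0.17]},{"linear":[-0.04,-0.046,0],"angular":[0,0,0.25]},{"linear":[-0.053,-0.061,0],"angular":[0,0,0.33]},{"linear":[-0.066,-0.076,0],"angular":[0,0,0.41]},{"linear":[-0.078,-0.09,0],"angular":[0,0,0.49]},{"linear":[-0.088,-0.102,0],"angular":[0,0,0.56]},{"linear":[-0.095,-0.11,0.001],"angular":[-0.004,-0.007,0.61]},{"linear":[-0.099,-0.114,0.002],"angular":[-0.008,-0.013,0.632]},{"linear":[-0.099,-0.114,0.002],"angular":[-0.008,-0.013,0.632]}]'
python3 - <<'E'
from h import *
st();go(.095,-.030,.128,PSI-.634-np.pi/2)
p=env.read_camera("wrist");cv2.imwrite("pics/w1.png",p["frame"][:,:,::-1])
E
```

```text
time_s: 7.92
position: [0.6509, 0.1004, 0.2323]
eef_rot: [1.798, -2.572, -0.003]
force: [-0.3, 0.1, -0.2]
gripper_width: -0.001
t 7.92 base xy 0.0947 -0.0289 z 0.2323 yaw -1.922 Ftool [-0.   0.3  0.2] grip -0.001 q [ 0.4   0.44  0.1  -0.   -1.23 -0.75]
to [0.651 0.099 0.128] lin [ 0.0005 -0.0012  0.1043] ang [ 0.003 -0.002  0.   ]
```

View pics/w1.png

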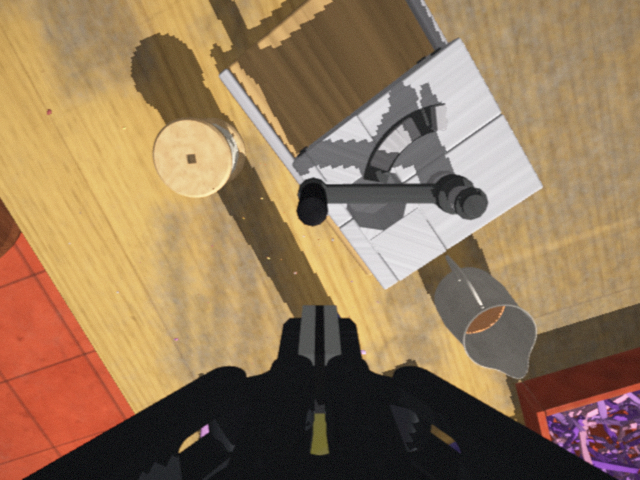

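The wrist view shows the shut fingers at (320,330), lined up behind the post at (312,200), with the mould closed. Descending.

```bash
python3 -m pendant '[{"linear":[0,0,0.01],"angular":[0,0,0]},{"linear":[0,0,0.03],"angular":[0,0,0]},{"linear":[0,0,0.05],"angular":[0,0,0]},{"linear":[0,0,0.07],"angular":[0,0,0]},{"linear":[0,0,0.09],"angular":[0,0,0]},{"linear":[0,0,0.1],"angular":[0,0,0]},{"linear":[0,0,0.104],"angular":[0,0,0]},{"linear":[0,0,0.104],"angular":[0,0,0]}]'
cat >> h.py <<'E'
def plan(ths,back=.020,z=.128,r=.095,adj=0.0):
    "rows (tool frame now) to put TCP behind post at handle angles ths"
    s=env.sense(); M=Ro.from_rotvec(s["eef_rot"]); 
    for th in ths:
        c,si=np.cos(th),np.sin(th)
        b=np.array([r*c+back*si,-r*si+back*c]); w=np.r_[O+b[0]*ex+b[1]*ey,z]
        yaw=PSI-th-np.pi/2
        Rd=Ro.from_matrix(np.array([[np.cos(yaw),np.sin(yaw),0],[np.sin(yaw),-np.cos(yaw),0],[0,0,-1]]))
        print(round(th,3),(M.inv().apply(w-s["position"])).round(4).tolist(),(M.inv()*Rd).as_rotvec().round(3).tolist())
def where(back=.020):
    "handle angle implied by contact at TCP x+back"
    s=env.sense(); M=Ro.from_rotvec(s["eef_rot"]).as_matrix()
    q=s["position"][:2]+M[:2,0]*back-O
    print("implied th",round(float(np.arctan2(-(q@ey),q@ex)),3),"r",round(float(np.hypot(*q)),4))
E
python3 - <<'E'
from h import *
st(); where(); plan([.63,.7,.75,.8,.85,.9])
E
```

```text
time_s: 8.63
position: [0.6497, 0.099, 0.128]
eef_rot: [1.797, -2.571, -0.002]
force: [-0.2, 0.0, -0.0]
gripper_width: 0.0
t 8.63 base xy 0.0932 -0.0299 z 0.128 yaw -1.921 Ftool [0.  0.2 0. ] grip 0.0 q [ 0.4   0.52 -0.04 -0.   -1.02 -0.75]
implied th 0.515 r 0.0935
0.63 [0.0107, -0.0021, 0.0] [0.004, -0.003, -0.004]
0.7 [0.0174, -0.0033, 0.0] [0.004, -0.003, 0.066]
0.75 [0.0222, -0.0039, 0.0] [0.004, -0.003, 0.116]
0.8 [0.0271, -0.0042, 0.0] [0.004, -0.003, 0.166]
0.85 [0.0319, -0.0043, 0.0001] [0.004, -0.004, 0.216]
0.9 [0.0368, -0.0041, 0.0001] [0.004, -0.004, 0.266]
```

```bash
python3 -m pendant '[{"linear":[0.005,-0.001,0],"angular":[0,0,0]},{"linear":[0.009,-0.002,0],"angular":[0,0,0]},{"linear":[0.0125,-0.0025,0],"angular":[0,0,0.015]},{"linear":[0.015,-0.003,0],"angular":[0,0,0.04]},{"linear":[0.0175,-0.0033,0],"angular":[0,0,0.066]},{"linear":[0.020,-0.0036,0],"angular":[0,0,0.09]},{"linear":[0.0222,-0.0039,0],"angular":[0,0,0.116]},{"linear":[0.0246,-0.0041,0],"angular":[0,0,0.14]},{"linear":[0.027,-0.0042,0],"angular":[0,0,0.166]},{"linear":[0.0285,-0.0043,0],"angular":[0,0,0.18]}]'
python3 - <<'E'
from h import *
st(); where(); 
p=env.read_camera("top"); W=cloud(p)
post=(W[...,2]>0.15)&(W[...,2]<.18)&(np.hypot(W[...,0]-O[0],W[...,1]-O[1])<.115)
print(post.sum())
cv2.imwrite("pics/top2.png",cv2.resize(p["frame"][150:400,170:450,::-1],None,fx=2.4,fy=2.4))
p=env.read_camera("wrist");cv2.imwrite("pics/w2.png",p["frame"][:,:,::-1])
plan([.8,.85,.9,.95,1.0,1.05,1.1])
E
```

```text
time_s: 9.47
position: [0.6438, 0.0704, 0.128]
eef_rot: [1.556, -2.723, -0.002]
force: [0.2, -0.6, 0.1]
gripper_width: -0.002
t 9.47 base xy 0.0795 -0.0557 z 0.128 yaw -2.104 Ftool [ 0.4 -0.5 -0.1] grip -0.002 q [ 0.36  0.51 -0.06 -0.   -1.   -0.89]
implied th 0.818 r 0.0951
0
0.8 [-0.0018, 0.0003, -0.0001] [0.004, -0.004, -0.014]
0.85 [0.0029, -0.0006, -0.0001] [0.004, -0.004, 0.036]
0.9 [0.0077, -0.0013, -0.0001] [0.004, -0.004, 0.086]
0.95 [0.0126, -0.0018, -0.0] [0.004, -0.005, 0.136]
1.0 [0.0174, -0.002, -0.0] [0.003, -0.005, 0.186]
1.05 [0.0223, -0.002, -0.0] [0.003, -0.005, 0.236]
1.1 [0.0271, -0.0018, 0.0] [0.003, -0.005, 0.286]
```

View pics/w2.png

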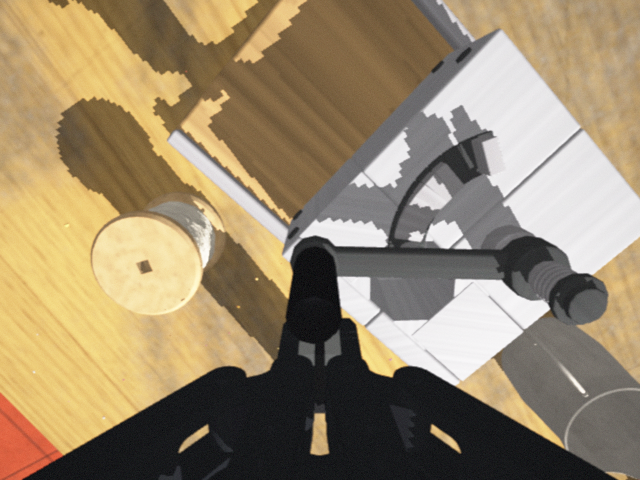

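View pics/top2.png

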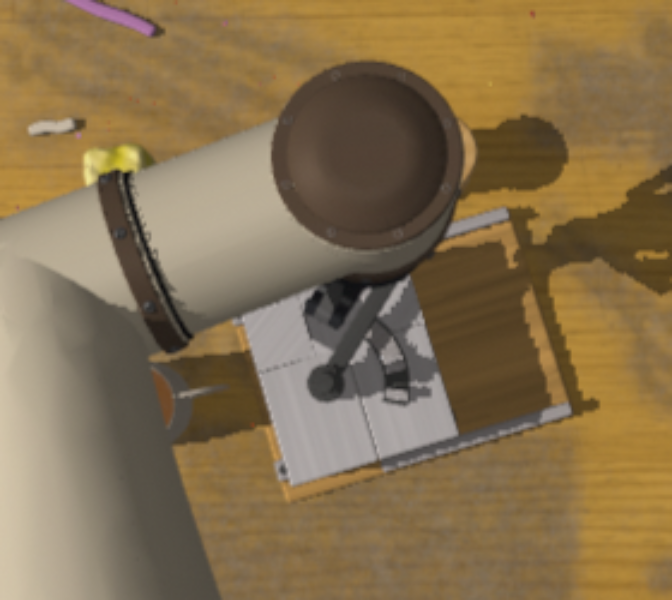

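Fingers are now just at the post. The initial depth data can give a cam profile as a prediction.

Run:
```python
from h import *
p=env.read_camera("top"); W=cloud(p)
P=W[(W[...,2]>.083)&(W[...,2]<.099)]; q=P[:,:2]-O
b=np.c_[q@ex,q@ey]
r=np.hypot(*b.T); th=np.arctan2(-b[:,1],b[:,0])
C=np.load("cam.npy"); q=C[:,:2]-O; b2=np.c_[q@ex,q@ey+.041]; r2=np.hypot(*b2.T); th2=np.arctan2(-b2[:,1],b2[:,0])
for (rr,tt,zz) in ((r,th,P[:,2]),(r2,th2,C[:,2])):
    for a in np.arange(.8,2.7,.1):
        k=(rr>.038)&(rr<.062)&(tt>=a)&(tt<a+.1)
        if k.sum(): print(round(a,1),k.sum(),np.median(zz[k]).round(4),zz[k].max().round(4))
    print()
```

```text
0.9 12 0.0848 0.0871
1.0 28 0.0865 0.0885
1.1 30 0.0877 0.0917
1.2 29 0.0888 0.0917
1.3 31 0.0908 0.0959
1.4 31 0.0914 0.0952
1.5 31 0.0922 0.0964
1.6 30 0.0919 0.0987
1.7 29 0.0843 0.0875
1.8 25 0.085 0.0877
1.9 27 0.0955 0.099
2.0 30 0.0961 0.0983
2.1 16 0.0844 0.0874
2.2 5 0.0837 0.0849
2.3 5 0.0835 0.0862
2.4 7 0.0833 0.0854
2.5 12 0.0839 0.0867
2.6 3 0.0833 0.084

0.8 5 0.0878 0.0889
0.9 7 0.0871 0.0895
1.0 16 0.0872 0.0893
1.1 18 0.089 0.0912
1.2 25 0.0896 0.0925
1.3 27 0.091 0.0933
1.4 22 0.0917 0.0935
1.5 24 0.0926 0.0952
1.6 26 0.0921 0.0951
1.7 5 0.0868 0.0881
1.8 8 0.0866 0.0893
1.9 19 0.0961 0.0991
2.0 26 0.0965 0.0996
2.1 3 0.0867 0.0868
2.5 1 0.0861 0.0861
2.6 1 0.0861 0.0861
```

Prediction: ramp from about 0.95, flat top from about 1.45 to 1.69, notch about 1.69–1.90, so seating near 1.8 rad. Pushing on.

```bash
python3 -m pendant '[{"linear":[0.001,0,0],"angular":[0,0,0.01]},{"linear":[0.003,-0.0006,0],"angular":[0,0,0.036]},{"linear":[0.005,-0.001,0],"angular":[0,0,0.06]},{"linear":[0.0077,-0.0013,0],"angular":[0,0,0.086]},{"linear":[0.010,-0.0016,0],"angular":[0,0,0.11]},{"linear":[0.0126,-0.0018,0],"angular":[0,0,0.136]},{"linear":[0.015,-0.0019,0],"angular":[0,0,0.16]},{"linear":[0.0175,-0.002,0],"angular":[0,0,0.186]},{"linear":[0.020,-0.002,0],"angular":[0,0,0.21]}]'
python3 - <<'E'
from h import *
st(); where(); plan(np.arange(1.0,1.31,.05))
E
```

```text
time_s: 10.37
position: [0.6357, 0.0528, 0.1279]
eef_rot: [1.261, -2.873, -0.002]
force: [2.0, 4.3, -1.2]
gripper_width: 0.002
t 10.37 base xy 0.0669 -0.0703 z 0.1279 yaw -2.314 Ftool [-4.5  1.4  1.2] grip 0.002 q [ 0.34  0.49 -0.09 -0.   -0.99 -1.08]
implied th 1.018 r 0.0948
1.0 [-0.0017, 0.0003, -0.0001] [0.003, -0.003, -0.026]
1.05 [0.003, -0.0007, -0.0] [0.003, -0.003, 0.024]
1.1 [0.0078, -0.0014, -0.0] [0.003, -0.003, 0.074]
1.15 [0.0126, -0.002, -0.0] [0.003, -0.003, 0.124]
1.2 [0.0175, -0.0022, -0.0] [0.002, -0.003, 0.174]
1.25 [0.0223, -0.0023, 0.0] [0.002, -0.003, 0.224]
1.3 [0.0272, -0.0021, 0.0] [0.002, -0.003, 0.274]
```

```bash
python3 -m pendant '[{"linear":[0.001,-0.0003,0],"angular":[0,0,0.005]},{"linear":[0.003,-0.0007,0],"angular":[0,0,0.024]},{"linear":[0.0045,-0.001,0],"angular":[0,0,0.04]},{"linear":[0.006,-0.0012,0],"angular":[0,0,0.057]},{"linear":[0.0078,-0.0014,0],"angular":[0,0,0.074]},{"linear":[0.0095,-0.0017,0],"angular":[0,0,0.09]}]'
python3 - <<'E'
from h import *
st(); where()
E
python3 -m pendant '[{"linear":[0.001,-0.0002,0],"angular":[0,0,0.01]},{"linear":[0.003,-0.0006,0],"angular":[0,0,0.03]},{"linear":[0.005,-0.001,0],"angular":[0,0,0.05]},{"linear":[0.007,-0.0013,0],"angular":[0,0,0.07]}]'
python3 - <<'E'
from h import *
st(); where(); plan(np.arange(1.15,1.5,.05))
E
```

```text
time_s: 10.87
position: [0.6323, 0.0469, 0.1285]
eef_rot: [-1.131, 2.929, 0.004]
force: [1.8, 8.8, 0.2]
gripper_width: -0.003
t 10.87 base xy 0.0619 -0.0751 z 0.1285 yaw -2.405 Ftool [-7.3  5.3 -0.2] grip -0.003 q [ 0.33  0.48 -0.1  -0.   -0.98 -1.16]
implied th 1.088 r 0.0946
time_s: 11.2
position: [0.63, 0.0433, 0.1292]
eef_rot: [-1.025, 2.961, 0.005]
force: [2.1, 8.6, -1.3]
gripper_width: -0.002
t 11.2 base xy 0.0587 -0.0779 z 0.1292 yaw -2.475 Ftool [-7.   5.4  1.4] grip -0.002 q [ 0.32  0.48 -0.12 -0.   -0.97 -1.22]
implied th 1.132 r 0.0944
1.15 [0.0017, 0.0, 0.0012] [0.0, 0.009, -0.038]
1.2 [0.0065, -0.001, 0.0012] [0.001, 0.009, 0.012]
1.25 [0.0112, -0.0019, 0.0011] [0.001, 0.009, 0.062]
1.3 [0.0161, -0.0024, 0.0011] [0.001, 0.009, 0.112]
1.35 [0.0209, -0.0028, 0.001] [0.001, 0.009, 0.162]
1.4 [0.0257, -0.0029, 0.001] [0.001, 0.009, 0.212]
1.45 [0.0306, -0.0027, 0.001] [0.002, 0.009, 0.262]
1.5 [0.0354, -0.0023, 0.0009] [0.002, 0.008, 0.312]
```

```bash
python3 -m pendant '[{"linear":[0.002,0,0.001],"angular":[0,0.005,0]},{"linear":[0.004,-0.0005,0.001],"angular":[0,0.009,0]},{"linear":[0.0065,-0.001,0.001],"angular":[0,0.009,0.012]},{"linear":[0.0085,-0.0015,0.001],"angular":[0,0.009,0.035]},{"linear":[0.0112,-0.0019,0.001],"angular":[0,0.009,0.062]},{"linear":[0.0135,-0.0021,0.001],"angular":[0,0.009,0.087]}]'
python3 - <<'E'
from h import *
st(); where(); plan(np.arange(1.2,1.5,.05))
E
```

```text
time_s: 11.7
position: [0.6243, 0.0361, 0.1302]
eef_rot: [-0.894, 3.001, 0.003]
force: [4.6, 9.9, 4.3]
gripper_width: 0.004
t 11.7 base xy 0.0512 -0.0832 z 0.1302 yaw -2.562 Ftool [-9.3  5.7 -4.2] grip 0.004 q [ 0.32  0.46 -0.13 -0.   -0.96 -1.31]
implied th 1.225 r 0.0947
1.2 [-0.0023, 0.0013, 0.0022] [-0.002, 0.01, -0.075]
1.25 [0.0024, 0.0001, 0.0022] [-0.001, 0.01, -0.025]
1.3 [0.0072, -0.0009, 0.0021] [-0.001, 0.01, 0.025]
1.35 [0.0119, -0.0017, 0.0021] [-0.001, 0.01, 0.075]
1.4 [0.0168, -0.0022, 0.002] [-0.001, 0.01, 0.125]
1.45 [0.0216, -0.0025, 0.002] [-0.0, 0.01, 0.175]
1.5 [0.0265, -0.0025, 0.0019] [-0.0, 0.01, 0.225]
```

```bash
python3 -m pendant '[{"linear":[0.002,0,0],"angular":[0,0.005,-0.03]},{"linear":[0.004,-0.0003,0],"angular":[0,0.009,-0.01]},{"linear":[0.0065,-0.0007,0],"angular":[0,0.009,0.015]},{"linear":[0.009,-0.0012,0],"angular":[0,0.009,0.04]},{"linear":[0.011,-0.0016,0],"angular":[0,0.009,0.06]},{"linear":[0.013,-0.0019,0],"angular":[0,0.009,0.08]},{"linear":[0.015,-0.002,0],"angular":[0,0.009,0.1]}]'
python3 - <<'E'
from h import *
st(); where(); plan(np.arange(1.3,1.7,.05))
E
```

```text
time_s: 12.28
position: [0.617, 0.0287, 0.1323]
eef_rot: [-0.743, 3.039, 0.001]
force: [6.4, 8.2, 1.5]
gripper_width: 0.002
t 12.28 base xy 0.0422 -0.0883 z 0.1323 yaw -2.662 Ftool [-9.5  4.3 -1.4] grip 0.002 q [ 0.31  0.45 -0.15  0.   -0.95 -1.4 ]
implied th 1.331 r 0.0949
1.3 [-0.0028, 0.0016, 0.0044] [-0.003, 0.012, -0.074]
1.35 [0.0019, 0.0003, 0.0043] [-0.003, 0.012, -0.024]
1.4 [0.0066, -0.0007, 0.0043] [-0.002, 0.012, 0.026]
1.45 [0.0114, -0.0014, 0.0042] [-0.002, 0.013, 0.076]
1.5 [0.0163, -0.002, 0.0041] [-0.002, 0.013, 0.126]
1.55 [0.0211, -0.0022, 0.0041] [-0.002, 0.013, 0.176]
1.6 [0.026, -0.0023, 0.004] [-0.001, 0.013, 0.226]
1.65 [0.0308, -0.0021, 0.004] [-0.001, 0.013, 0.276]
```

```bash
python3 -m pendant '[{"linear":[0.002,0,0],"angular":[0,0.005,-0.02]},{"linear":[0.0045,-0.0003,0],"angular":[0,0.009,0]},{"linear":[0.007,-0.0007,0],"angular":[0,0.01,0.026]},{"linear":[0.0095,-0.0011,0],"angular":[0,0.01,0.05]},{"linear":[0.0115,-0.0014,0],"angular":[0,0.01,0.076]},{"linear":[0.0135,-0.0017,0],"angular":[0,0.01,0.096]}]'
python3 - <<'E'
from h import *
st(); where(); plan(np.arange(1.4,1.8,.05))
E
```

```text
time_s: 12.78
position: [0.6102, 0.0231, 0.134]
eef_rot: [-0.596, 3.07, -0.0]
force: [6.4, 6.4, -0.3]
gripper_width: 0.002
t 12.78 base xy 0.034 -0.0917 z 0.134 yaw -2.758 Ftool [-8.3  3.6  0.4] grip 0.002 q [ 0.3   0.44 -0.17  0.   -0.95 -1.49]
implied th 1.421 r 0.0948
1.4 [-0.0019, 0.0013, 0.0061] [-0.004, 0.014, -0.071]
1.45 [0.0028, 0.0001, 0.006] [-0.003, 0.014, -0.021]
1.5 [0.0075, -0.0009, 0.0059] [-0.003, 0.014, 0.029]
1.55 [0.0123, -0.0016, 0.0059] [-0.002, 0.014, 0.079]
1.6 [0.0172, -0.0021, 0.0058] [-0.002, 0.014, 0.129]
1.65 [0.022, -0.0024, 0.0057] [-0.002, 0.014, 0.179]
1.7 [0.0269, -0.0024, 0.0057] [-0.001, 0.014, 0.229]
1.75 [0.0317, -0.0022, 0.0056] [-0.001, 0.015, 0.279]
1.8 [0.0365, -0.0017, 0.0055] [-0.001, 0.015, 0.329]
```

```bash
python3 -m pendant '[{"linear":[0.002,0,0],"angular":[0,0.005,-0.02]},{"linear":[0.0045,-0.0003,0],"angular":[0,0.01,0]},{"linear":[0.007,-0.0008,0],"angular":[0,0.012,0.026]},{"linear":[0.0095,-0.0012,0],"angular":[0,0.012,0.05]},{"linear":[0.0123,-0.0016,0],"angular":[0,0.012,0.079]},{"linear":[0.0145,-0.0019,0],"angular":[0,0.012,0.1]},{"linear":[0.0165,-0.0021,0],"angular":[0,0.012,0.12]}]'
python3 - <<'E'
from h import *
st(); where(); plan(np.arange(1.55,1.9,.05))
p=env.read_camera("top"); W=cloud(p)
k=(W[...,2]>0.15)&(W[...,2]<.18)&(np.hypot(W[...,0]-O[0],W[...,1]-O[1])<.11)&(np.hypot(W[...,0]-O[0],W[...,1]-O[1])>.08); print(k.sum())
cv2.imwrite("pics/top3.png",cv2.resize(p["frame"][150:400,170:450,::-1],None,fx=2.4,fy=2.4))
p=env.read_camera("scene");cv2.imwrite("pics/s3.png",cv2.resize(p["frame"][140:370,190:430,::-1],None,fx=2.5,fy=2.5))
E
```

```text
time_s: 13.37
position: [0.5978, 0.0157, 0.1353]
eef_rot: [-0.409, 3.106, -0.002]
force: [3.5, 4.8, 2.3]
gripper_width: 0.004
t 13.37 base xy 0.0201 -0.0955 z 0.1353 yaw -2.88 Ftool [-4.7  3.8 -2.3] grip 0.004 q [ 0.3   0.42 -0.2   0.   -0.94 -1.61]
implied th 1.57 r 0.095
1.55 [-0.0018, 0.0009, 0.0073] [-0.003, 0.008, -0.042]
1.6 [0.0029, -0.0001, 0.0072] [-0.003, 0.008, 0.008]
1.65 [0.0077, -0.001, 0.0072] [-0.002, 0.009, 0.058]
1.7 [0.0125, -0.0016, 0.0072] [-0.002, 0.009, 0.108]
1.75 [0.0174, -0.0019, 0.0071] [-0.002, 0.009, 0.158]
1.8 [0.0222, -0.0021, 0.0071] [-0.002, 0.009, 0.208]
1.85 [0.0271, -0.0019, 0.007] [-0.001, 0.009, 0.258]
0
```

View pics/s3.png

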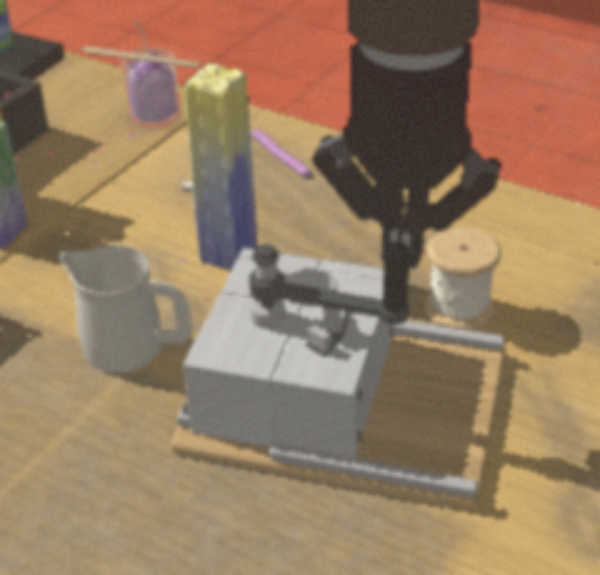

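On the flat top, with the force down to about 5 N. Advancing more carefully now.

```bash
python3 -m pendant '[{"linear":[0.002,0,0],"angular":[0,0.005,0]},{"linear":[0.004,-0.0003,0],"angular":[0,0.008,0.02]},{"linear":[0.006,-0.0006,0],"angular":[0,0.008,0.04]},{"linear":[0.0077,-0.001,0],"angular":[0,0.008,0.058]},{"linear":[0.009,-0.0012,0],"angular":[0,0.008,0.07]},{"linear":[0.0105,-0.0014,0],"angular":[0,0.008,0.085]},{"linear":[0.0105,-0.0014,0],"angular":[0,0.008,0.085]}]'
python3 - <<'E'
from h import *
st(); where(); plan(np.arange(1.65,1.9,.025))
E
```

```text
time_s: 14.05
position: [0.5858, 0.0103, 0.1348]
eef_rot: [0.276, -3.125, 0.005]
force: [-0.2, -0.1, 0.6]
gripper_width: 0.001
t 14.05 base xy 0.0071 -0.0972 z 0.1348 yaw -2.965 Ftool [ 0.2 -0.1 -0.6] grip 0.001 q [ 0.3   0.41 -0.22  0.   -0.95 -1.69]
implied th 1.705 r 0.0959
1.65 [-0.0052, 0.0015, 0.0068] [-0.003, -0.005, -0.028]
1.675 [-0.0029, 0.001, 0.0068] [-0.003, -0.005, -0.003]
1.7 [-0.0005, 0.0005, 0.0068] [-0.003, -0.005, 0.022]
1.725 [0.0019, 0.0001, 0.0068] [-0.003, -0.005, 0.047]
1.75 [0.0043, -0.0003, 0.0068] [-0.003, -0.005, 0.072]
1.775 [0.0067, -0.0006, 0.0068] [-0.003, -0.005, 0.097]
1.8 [0.0091, -0.0008, 0.0069] [-0.003, -0.005, 0.122]
1.825 [0.0115, -0.001, 0.0069] [-0.003, -0.004, 0.147]
1.85 [0.014, -0.0011, 0.0069] [-0.003, -0.004, 0.172]
1.875 [0.0164, -0.0012, 0.0069] [-0.004, -0.004, 0.197]
```

```bash
cat >> h.py <<'E'
def look(tag):
    p=env.read_camera("scene");cv2.imwrite(f"pics/s{tag}.png",cv2.resize(p["frame"][200:320,260:400,::-1],None,fx=5,fy=5,interpolation=cv2.INTER_CUBIC))
    W=cloud(p); q=W[...,:2]-O; bx=q@ex; by=q@ey; r=np.hypot(bx,by); th=np.arctan2(-by,bx)
    # arm beam top: between r .025-.075 along arm
    k=(r>.02)&(r<.075)&(W[...,2]>.102)&(W[...,2]<.122)
    print("arm",k.sum(),"th",np.median(th[k]).round(3),"ztop",np.percentile(W[...,2][k],[50,90]).round(4))
    for a,b in ((.02,.04),(.04,.06),(.06,.08)):
        m=k&(r>a)&(r<b)
        if m.sum(): print(a,m.sum(),"th",np.median(th[m]).round(3),"z",np.percentile(W[...,2][m],[25,50,75,95]).round(4))
E
python3 - <<'E'
from h import *
look("4")
p=env.read_camera("wrist");cv2.imwrite("pics/w4.png",p["frame"][:,:,::-1])
E
```

```text
arm 216 th 1.729 ztop [0.111  0.1124]
0.02 78 th 1.732 z [0.109  0.1108 0.1117 0.1124]
0.04 81 th 1.724 z [0.109  0.111  0.1118 0.1125]
0.06 57 th 1.738 z [0.1091 0.1112 0.1118 0.1127]
```

View pics/s4.png

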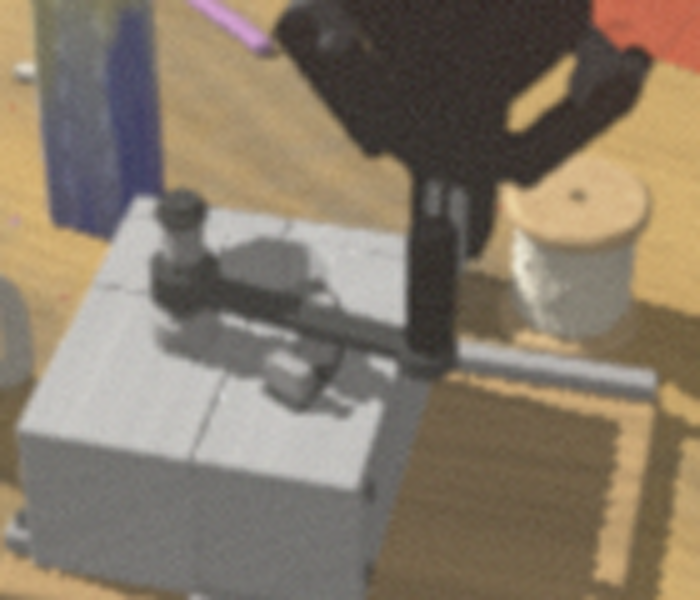

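View pics/w4.png

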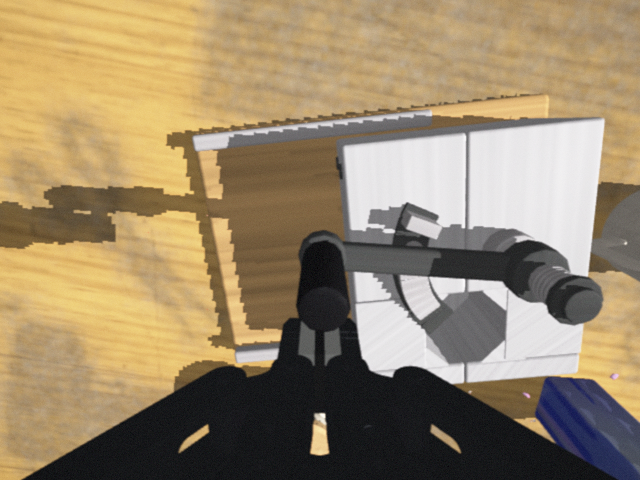

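```bash
cat >> h.py <<'E'
def post():
    p=env.read_camera("wrist"); W=cloud(p); q=W[...,:2]-O; r=np.hypot(q@ex,q@ey); th=np.arctan2(-(q@ey),q@ex)
    z=W[...,2]
    k=(z>.152)&(z<.176)&(r>.082)&(r<.108)
    k[:, :260]=False; k[:,380:]=False; k[335:]=False
    print("post top n",k.sum(),"z",np.percentile(z[k],[10,50,90]).round(4),"th",np.median(th[k]).round(4),"r",np.median(r[k]).round(4))
    k=(r>.03)&(r<.07)&(z>.10)&(z<.125)&(th>.3)
    print("arm z",np.percentile(z[k],[10,50,90]).round(4),"th",np.median(th[k]).round(4),k.sum())
    k=(z>.078)&(z<.086); 
    print("block z",np.median(z[k]).round(4))
E
python3 - <<'E'
from h import *
post()
E
```

```text
post top n 2983 z [0.1556 0.163  0.1642] th 1.7302 r 0.0957
arm z [0.1099 0.1115 0.1125] th 1.7035 2657
block z 0.0826
```

Run:
```python
from h import *
p=env.read_camera("wrist"); W=cloud(p); z=W[...,2]
for (a,b,c,d) in ((300,322,310,340),(255,262,400,480)):
    print(np.round(np.nanpercentile(z[a:b,c:d],[5,25,50,75,95]),4))
q=W[...,:2]-O; 
k=(abs(z-.163)<.003)&(np.hypot(q@ex,q@ey)<.115)&(np.hypot(q@ex,q@ey)>.075); k[:, :260]=False; k[:,380:]=False
v,u=np.nonzero(k); print(u.min(),u.max(),v.min(),v.max(),np.histogram(z[k],12))
P=q[k]; (cx,cy),rad=cv2.minEnclosingCircle((P*1000).astype(np.float32)); c=np.array([cx,cy])/1000
print("centre th",np.arctan2(-(c@ey),c@ex),"r",np.hypot(*c),"rad",rad)
```

```text
[0.1626 0.1631 0.1635 0.1639 0.1644]
[0.1105 0.1111 0.1115 0.1119 0.1124]
278 361 274 353 (array([105, 131, 133, 154, 251, 434, 654, 530, 261, 113,  69,  74]), array([0.16000363, 0.16050287, 0.16100211, 0.16150134, 0.16200058,
       0.16249982, 0.16299906, 0.1634983 , 0.16399754, 0.16449678,
       0.16499602, 0.16549526, 0.1659945 ]))
centre th 1.64952980378069 r 0.09642326909256656 rad 16.500150680541992
```

The post top is at about 163 mm, so it looks dropped, and contact was lost as it fell. I'll feel for the end wall gently to confirm.

```bash
python3 -m pendant '[{"linear":[0.001,0,0],"angular":[0,0,0.01]},{"linear":[0.002,0,0],"angular":[0,0,0.03]},{"linear":[0.003,-0.0001,0],"angular":[0,0,0.045]},{"linear":[0.003,-0.0001,0],"angular":[0,0,0.045]}]'
python3 - <<'E'
from h import *
st(); where()
E
python3 -m pendant '[{"linear":[0.001,0,0],"angular":[0,0,0.005]},{"linear":[0.002,-0.0001,0],"angular":[0,0,0.02]},{"linear":[0.002,-0.0001,0],"angular":[0,0,0.02]}]'
python3 - <<'E'
from h import *
st(); where(); post()
E
```

```text
time_s: 14.58
position: [0.583, 0.0098, 0.1347]
eef_rot: [0.206, -3.131, 0.006]
force: [-0.8, 0.6, -0.4]
gripper_width: 0.0
t 14.58 base xy 0.0041 -0.0969 z 0.1347 yaw -3.01 Ftool [0.7 0.7 0.4] grip 0.0 q [ 0.3   0.4  -0.23  0.   -0.95 -1.74]
implied th 1.736 r 0.0952
time_s: 14.83
position: [0.5808, 0.0094, 0.1347]
eef_rot: [0.173, -3.133, 0.006]
force: [-0.6, -0.3, -0.0]
gripper_width: -0.001
t 14.83 base xy 0.002 -0.0967 z 0.1347 yaw -3.031 Ftool [ 0.7 -0.2  0. ] grip -0.001 q [ 0.3   0.4  -0.23  0.   -0.94 -1.76]
implied th 1.758 r 0.0949
post top n 2754 z [0.1553 0.1619 0.163 ] th 1.766 r 0.0953
arm z [0.1088 0.1104 0.1113] th 1.7382 2619
block z 0.0826
```

```bash
python3 -m pendant '[{"linear":[0.001,0,0],"angular":[0,0,0.01]},{"linear":[0.002,-0.0001,0],"angular":[0,0,0.02]},{"linear":[0.002,-0.0001,0],"angular":[0,0,0.02]}]'
python3 - <<'E'
from h import *
st(); where(); post()
E
python3 -m pendant '[{"linear":[0.001,0,0],"angular":[0,0,0.01]},{"linear":[0.002,-0.0001,0],"angular":[0,0,0.02]},{"linear":[0.002,-0.0001,0],"angular":[0,0,0.02]}]'
python3 - <<'E'
from h import *
st(); where(); post()
E
```

```text
time_s: 15.13
position: [0.5788, 0.009, 0.1348]
eef_rot: [0.142, -3.134, 0.006]
force: [-0.1, -0.2, -0.6]
gripper_width: -0.001
t 15.13 base xy -0.0 -0.0965 z 0.1348 yaw -3.051 Ftool [ 0.1 -0.2  0.6] grip -0.001 q [ 0.3   0.4  -0.24  0.   -0.94 -1.78]
implied th 1.78 r 0.0947
post top n 2764 z [0.155  0.1619 0.163 ] th 1.7868 r 0.0952
arm z [0.1087 0.1104 0.1112] th 1.7587 2624
block z 0.0826
time_s: 15.43
position: [0.5767, 0.0087, 0.1349]
eef_rot: [0.11, -3.135, 0.006]
force: [-0.7, 0.0, 0.3]
gripper_width: -0.002
t 15.43 base xy -0.0022 -0.0962 z 0.1349 yaw -3.071 Ftool [ 0.7  0.1 -0.3] grip -0.002 q [ 0.3   0.39 -0.24  0.   -0.94 -1.8 ]
implied th 1.803 r 0.0945
post top n 2775 z [0.155  0.1619 0.163 ] th 1.8087 r 0.0951
arm z [0.1086 0.1104 0.1112] th 1.782 2619
block z 0.0826
```

```bash
python3 -m pendant '[{"linear":[0.001,0,0],"angular":[0,0,0.01]},{"linear":[0.002,-0.0001,0],"angular":[0,0,0.02]},{"linear":[0.002,-0.0001,0],"angular":[0,0,0.02]}]'
python3 - <<'E'
from h import *
st(); where(); post(); look("5")
E
```

```text
time_s: 15.73
position: [0.5748, 0.0085, 0.1349]
eef_rot: [0.079, -3.137, 0.006]
force: [0.8, -1.4, -0.6]
gripper_width: 0.001
t 15.73 base xy -0.0041 -0.0959 z 0.1349 yaw -3.092 Ftool [-0.7 -1.4  0.6] grip 0.001 q [ 0.3   0.39 -0.25  0.   -0.94 -1.82]
implied th 1.823 r 0.0942
post top n 2773 z [0.1549 0.1619 0.163 ] th 1.8298 r 0.0949
arm z [0.1087 0.1104 0.1113] th 1.802 2622
block z 0.0826
arm 214 th 1.838 ztop [0.1098 0.1109]
0.02 76 th 1.836 z [0.1082 0.1099 0.1105 0.1111]
0.04 79 th 1.838 z [0.1082 0.11   0.1106 0.1112]
0.06 59 th 1.836 z [0.108  0.1098 0.1103 0.1111]
```

View pics/s5.png

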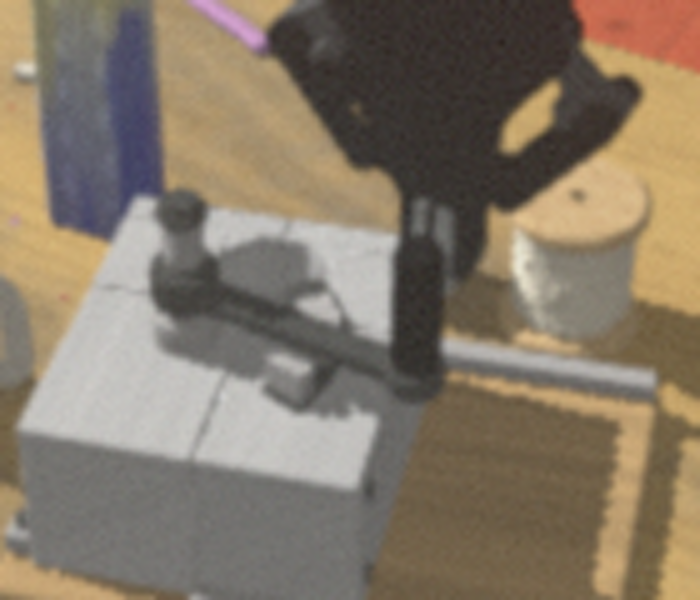

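```bash
python3 -m pendant '[{"linear":[0.001,0,0],"angular":[0,0,0.01]},{"linear":[0.002,-0.0001,0],"angular":[0,0,0.02]},{"linear":[0.002,-0.0001,0],"angular":[0,0,0.02]}]'
python3 - <<'E'
from h import *
st(); where(); post()
E
```

```text
time_s: 16.08
position: [0.5735, 0.0083, 0.135]
eef_rot: [0.047, -3.139, 0.006]
force: [3.6, -0.3, -3.2]
gripper_width: -0.001
t 16.08 base xy -0.0053 -0.0957 z 0.135 yaw -3.111 Ftool [-3.6 -0.4  3.2] grip -0.001 q [ 0.3   0.39 -0.25  0.   -0.93 -1.84]
implied th 1.836 r 0.094
post top n 2763 z [0.1551 0.1619 0.163 ] th 1.843 r 0.0949
arm z [0.1087 0.1104 0.1113] th 1.815 2633
block z 0.0826
```

The end wall is felt at about 1.835 rad (3.6 N) with the post low, so it is seated. Backing off and rising.

```bash
python3 -m pendant '[{"linear":[-0.002,0,0],"angular":[0,0,0]},{"linear":[-0.006,0,0],"angular":[0,0,0]},{"linear":[-0.014,0,0],"angular":[0,0,0]},{"linear":[-0.022,0,-0.002],"angular":[0,0,0]},{"linear":[-0.025,0,-0.015],"angular":[0,0,0]},{"linear":[-0.025,0,-0.035],"angular":[0,0,0]},{"linear":[-0.025,0,-0.06],"angular":[0,0,0]},{"linear":[-0.025,0,-0.085],"angular":[0,0,0]},{"linear":[-0.025,0,-0.105],"angular":[0,0,0]},{"linear":[-0.025,0,-0.115],"angular":[0,0,0]},{"linear":[-0.025,0,-0.115],"angular":[0,0,0]},{"linear":[-0.025,0,-0.115],"angular":[0,0,0]}]'
python3 - <<'E'
from h import *
st(); look("6")
p=env.read_camera("wrist"); W=cloud(p); z=W[...,2]; q=W[...,:2]-O
k=(z>.158)&(z<.175)&(np.hypot(q@ex,q@ey)<.11)&(np.hypot(q@ex,q@ey)>.08)
c=q[k]; print(k.sum(),"post z",np.percentile(z[k],[10,50,90]),"th",np.median(np.arctan2(-(c@ey),c@ex)))
cv2.imwrite("pics/w6.png",p["frame"][:,:,::-1])
k=(z>.105)&(z<.119)&(np.hypot(q@ex,q@ey)<.07)&(np.hypot(q@ex,q@ey)>.03); c=q[k]; print("arm",np.median(z[k]),np.median(np.arctan2(-(c@ey),c@ex)))
t=env.read_camera("top"); W=cloud(t); z=W[...,2]; q=W[...,:2]-O
k=(abs(z-.082)<.003)&(abs(q@ex-.01)<.06); print("moving edge",np.percentile((q@ey)[k],1))
cv2.imwrite("pics/t6.png",t["frame"][:,:,::-1])
E
```

```text
time_s: 17.13
position: [0.5986, 0.0096, 0.2493]
eef_rot: [0.048, -3.138, 0.005]
force: [0.0, 0.3, -1.4]
gripper_width: -0.002
t 17.13 base xy 0.0192 -0.1014 z 0.2493 yaw -3.111 Ftool [-0.1  0.3  1.4] grip -0.002 q [ 0.29  0.33 -0.03  0.   -1.22 -1.83]
arm 212 th 1.831 ztop [0.1096 0.111 ]
0.02 76 th 1.827 z [0.1081 0.1098 0.1105 0.1113]
0.04 77 th 1.829 z [0.1082 0.1096 0.1101 0.1113]
0.06 59 th 1.836 z [0.1083 0.1098 0.1107 0.1114]
718 post z [0.16068149 0.16216644 0.16324914] th 1.8123354238496288
arm 0.11038702184390788 1.778711361023849
moving edge -0.07792360749961909
```

View pics/w6.png

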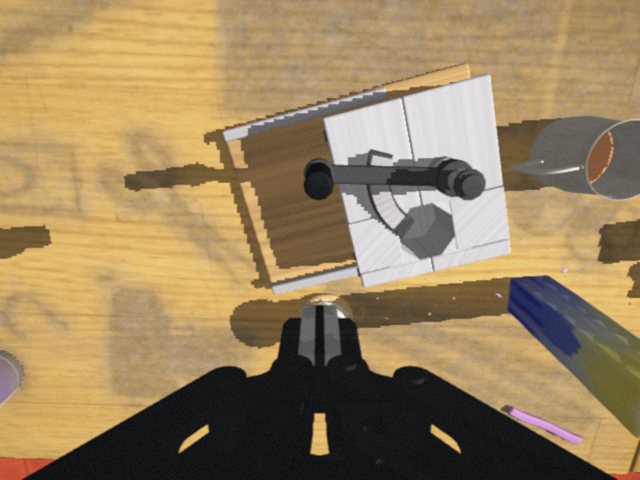

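View pics/s6.png

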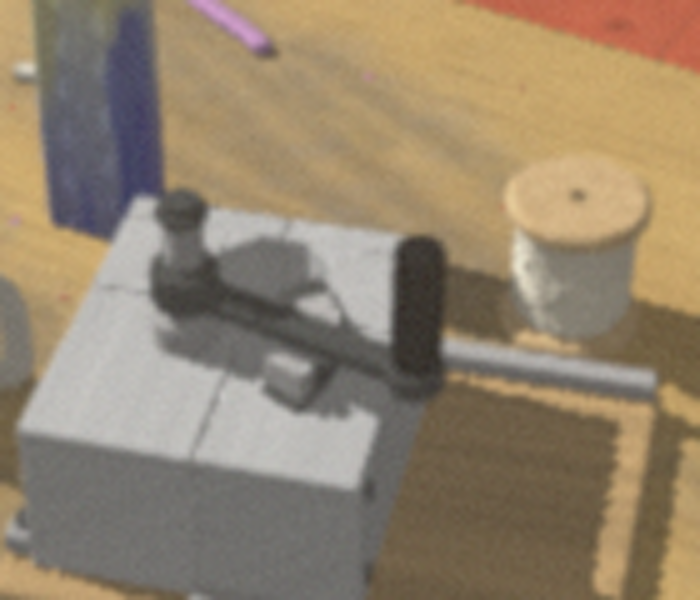

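The handle rests low against the wall side of the notch at about 1.83 rad, with the post top at 162 mm. The mould shows no gap, the bystanders look untouched and the gripper is clear.

Run:
```python
from h import *
print(env.job_done()); st()
```

```text
the job is handed in; nothing more can be done
None
the job is handed in; nothing more can be done
```

The mould is closed, with the latch handle down in its notch, and I handed the job in at about 17 s. No verdict came back.

- **Closing the mould:** I pushed the moving half home with the shut fingers. The stop showed as force rising to 26 N with no movement. The half's outer edge measured -79.4 mm at that point and -77.9 mm in the last picture (home is -80 mm). No gap showed in the last pictures.
- **Turning the handle:** I pushed the post loosely over the cam. The readings between moves were at most about 11 N on the post.
- **Seating:** The handle dropped after about 1.6 rad. I then nudged it forward until it met the notch's end wall at about 1.83 rad with 3.6 N, and let go.
- **Last checks:** The post top measured 162.2 mm, the angle about 1.83 rad and the force on the tool was near zero. The gripper was clear, and the candle, spool and jug looked unmoved. I judged the bystanders by eye only.

**Disagreements:**
- Just after the drop the post read about 1 mm higher, at 163.5 mm near 1.73 rad. It settled when I nudged it on.
- The wrist camera put the final angle at 1.78 to 1.81 rad, against 1.83 from the scene camera.
- My earlier depth profile of the cam had predicted seating near 1.8 rad.

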